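# Close the dust separator's filter cell and hold its collar home

### The job

Close the filter cell of the small dust separator bolted to the bench: take the loose steel filter basket by its stem, nest it squarely in the matching basket that already sits in the separator's mouth, and let go of it. Then set the knurled aluminium collar over the neck, turn it until the hidden keyways inside its skirt drop over the pins, and push it down against the sprung seat until it is fully home. Finish while still holding the collar pushed fully home with the gripper (do not let go: the spring lifts it again), and leave the other things on the bench alone.

Things in the scene. Friction and masses are not known exactly. Their poses are not given: they have to be found in the camera images.
- pot_mouth (a point): Centre of the top of the separator's upright neck, 105 mm above the bench; z up the axis. The neck is 72 mm in outer diameter, 64 mm inside, its topmost 5 mm bevelled, and stands 24 mm above the pot's flat shoulder. Four equal pins (6 mm wide, 8 mm tall) stick out 5 mm from the neck along +x, +y, -x and -y of this frame; their tops are 10 mm below this point.
- pot: The dust separator: a grey round pot 116 mm in diameter on a 132 mm round base plate, fixed to the bench, with a capped spigot that reaches 81 mm from the axis along +x of this frame, low on the side. Origin on its axis at the bench top, z up.
- seat_rim (a point): Centre of the rim of the fixed basket that sits on a sprung seat in the mouth of the pot. It has the same shape as the loose basket but no stem. Its rim is 59 mm in outer diameter, 54.6 mm inside, and lies 5 mm below the top of the neck while the seat is up; it goes down with the seat.
- seat (a joint): Travel of the sprung seat in m: 0 is up (as at the start), it grows as the seat is pushed down and ends at 0.0058. It starts to give at 4.8 N and needs 1.2 N more for each mm. With the collar fully home on the pot's shoulder it reads 0.005 (about 11 N).
- basket_center (a point): Centre, half-way up, of the loose basket, z up, 34 mm above its underside. A plain round stem, 12 mm in diameter, stands on the axis and rises 28 mm above the cup's rim (its top is 34 mm above this point): grip it there, fingertips just above the rim.
- basket: The loose filter basket: a hollow steel cup with a central stem, standing upright on the bench, 68 mm tall with the stem, about 80 g. The cup is 40 mm tall, 34 mm in diameter at the bottom, widening to 51 mm; its topmost 12 mm are a wider band, 59 mm in diameter, whose lower edge (the step) rests on the fixed basket's rim when nested. Origin: centre of its underside.
- basket_step (a point): Point on the loose basket's axis at the height of its step, 28 mm above its underside (6 mm below its centre point). It coincides with seat_rim when the basket is nested.
- collar_center (a point): Centre, half-way up, of the loose collar, z up, 31 mm above its foot. Grip the collar by its knurled crown: 56 mm in outer diameter, with a 42 mm hole through it, from 1 mm below this point (top of the flange, which is 90 mm in diameter) to 31 mm above it; keep the fingertips just clear of the flange.
- collar: The loose collar: a knurled aluminium ring, 62 mm tall, about 240 g, standing skirt down. Skirt: 90 mm outer diameter, 75 mm bore, 26 mm tall, then a 4 mm flange, then the crown. Inside the skirt, unseen from outside, are four equal upright keyways 12 mm wide, a quarter turn apart, at an angle to this frame that is not given. Origin: centre of the underside.
- collar_foot (a point): Centre of the collar's underside. Set over the neck out of line, the collar rests on the pins, this point 10 mm below the neck's top. A turn of at most a quarter either way lines keyways and pins up (within about 0.07 rad); it then goes 14 mm lower, about 9 mm freely and 5 mm pushing basket and seat down, onto the shoulder. Fully home, this point is 24 mm below the neck's top.
- glue: Bystander: white glue bottle, 64 mm in diameter, 190 mm tall, upright; origin at its underside.
- tumbler: Bystander: white ceramic tumbler, 76 mm wide at the rim, 85 mm tall; origin at its underside.
- round_box: Bystander: round laminated wooden box, 100 mm in diameter, 35 mm tall; origin at its underside.
- offcut: Bystander: wooden offcut 60 x 35 x 22 mm; origin at its underside.
- offcut_small: Bystander: dark wooden offcut 40 x 40 x 18 mm; origin at its underside.
- driver: Bystander: screwdriver lying on the bench.
- spacer_ring: Bystander: plain wooden ring 80 mm in diameter, 14 mm tall; origin at its underside.

How it is judged (in metres and radians):
On the way, in this order (a step that is already met when the one before it is completed fails the run):
1. the loose basket is nested in the fixed one and let go (horizontal distance between basket_step and seat_rim below 0.0035 m and z of basket_step in the frame of seat_rim between -0.002 and 0.0025 m and angle between basket_step's own z axis and vertical below 0.08 rad and contact force between the fingers and basket below 0.05 N), for 0.2 s.
2. the collar's keyways have dropped over the pins (horizontal distance between collar_foot and pot_mouth below 0.003 m and angle between collar_foot's own z axis and vertical below 0.05 rad and z of collar_foot in the frame of pot_mouth below -0.014 m), for 0.1 s.
At the end, for the whole second after the job is handed in: Fingers on the collar (over 3 N), which rests pushed home: foot at least 22.5 mm below the neck top (home: 24), within 3 mm of its axis and 0.05 rad of upright, seat down over 3.6 mm (home: 5); basket nested: axis within 3.5 mm, step within -2 to 2.5 mm of the rim, upright within 0.08 rad (horizontal distance between basket_step and seat_rim below 0.0035 m and z of basket_step in the frame of seat_rim between -0.002 and 0.0025 m and angle between basket_step's own z axis and vertical below 0.08 rad and horizontal distance between collar_foot and pot_mouth below 0.003 m and angle between collar_foot's own z axis and vertical below 0.05 rad and z of collar_foot in the frame of pot_mouth below -0.0225 m and value of joint seat above 0.0036 m and contact force between the fingers and collar above 3 N and linear speed of collar below 0.01 m/s); the arm keeps its last pose, push and grip.
It fails at once if a bystander is moved by more than 30 mm (distance of any of glue, tumbler, round_box, offcut, offcut_small, driver, spacer_ring from where it was at the start of the episode above 0.03 m).
It also fails if it takes over 58 s, if anything falls off the work surface, if the arm or the gripper's body presses on something with over 40 N, if the wrist force passes 120 N, or if a joint passes its speed limit or range.

### The arm

A 7-joint arm with a two-finger parallel gripper is mounted at the origin on the work surface. World frame = base frame: x ahead of the robot, y to its left, z up, the work surface at z = 0. Lengths are in mm, angles in rad, forces in N, time in s.
With the tool pointing down it reaches from about 425 to 975 mm from the base axis. Payload 16.7 kg.
Tool frame: the origin (TCP) lies midway between the tips of the shut fingers; the grasp point (between the pads) lies 19 mm behind it (tcp_to_grasp is the distance from the TCP to the grasp point, in mm); z points along the fingers, y is the line along which they close (so a half turn about z gives the same grasp; the last joint's range is limited). The gripper opens to 85 mm and grips with 20 to 120 N. Pads are 22 mm wide; open, the fingers measure 114 mm over their backs; the gripper's body (76 mm by 85 mm) begins 54 mm behind the grasp point. The pads swing forward as they close: fully open they stand 13 mm farther back than shut.
Start: joints at [-1.492, 0.426, 0.074, 1.606, -0.034, 1.111, -0.067], TCP at [153.104, 657.37, 231.302] pointing down, gripper open.
Joint ranges: [-2.85, 2.85], [-0.5, 2.14], [-1.23, 1.37], [0.21, 2.46], [-1.02, 4.16], [0.16, 2.05], [-2.73, 2.73]. Speed limits (rad/s): [1.89, 1.89, 2.39, 2.39, 3.01, 3.01, 3.01].

### API

Orientations are given as [roll, pitch, yaw] about the fixed x, y, z axes, in that order (R = Rz(yaw) Ry(pitch) Rx(roll)).
In Python, from rig import get_state, camera, job_done, look_for, outline_of, tcp_to_grasp gives the robot as it stands.
- The arm moves only by the tool drive_tool, never from a script. Its arguments are lists of equal length, an entry for each row: "jaw": the opening, from 0 (shut) to 1 (fully open); "slide": the shift along the tool's x, y, z in cm, a list of three; "twist": the turn about the tool's z in rad. A call has 1 to 10 rows; each row shifts and turns the commanded pose from where the row before left it, along the tool's axes as they then stand; what a row does not reach is not made up. A row lasts 1/8 s, in which the tool goes at most 62.5 mm and 10.7 degrees, less where a joint would pass 70% of its speed; a pose out of reach is approached as far as the arm can. A call is refused whole if a number of a shift passes 6.25 or a number of a turn 0.188, either way. A call with a gripper value outside its range is refused whole. The fingers move at their own pace and stop on an object; "grip_force" is the grip in N (left out, the last holds). Time passes only in rows, so rows that do not move let the fingers close. It gives the time, the measured TCP pose, the force, the opening and the grip force at its end, in the units of the state.
- get_state(): the state, without advancing time (a new reading comes with each control period).
- camera(name): name is "side" or "top" or "wrist"; returns a dict with "image" (420x560x3 uint8, blue, green, red), "depth" (420x560 float32, mm along the optical axis (not along the pixel's ray), 0 where there is no reading), "fx", "fy", "cx", "cy" (pixels), "rvec" (rotation vector, rad) and "tvec" (3), from world to camera coordinates, as OpenCV has them; the wrist camera has in their place "tool_from_camera" (4x4, takes a point from camera to tool coordinates, whose origin is the TCP and whose axes are the flange's). Camera axes: x right, y down, z forward; pixel columns grow to the right and rows downward; lengths in mm; the calibration is good to about 2 mm. A picture is of the moment at which its call begins: read the wrist's pose just before it.
- job_done(): hands the job in; it is judged then, once.
Trained networks look in a picture, given as the dict that the camera call returned (one of the last four; its "shot" number tells which), for a name from the list of things; names that differ only in an ending like _2 or _b are one class to them, and where a whole thing is asked for, a point or a joint stands for the part that bears it (a point fixed in the world has none). Each returns a list of dicts, best first, with "p" (0 to 1); they miss things now and then, are a little off and sometimes report something else, mostly with a low value. They report only what shows in the picture. A call takes as long as a camera call.
- look_for(picture, query): "at" ([x, y, z] in mm, in world coordinates, good to about 4 mm: the middle of the surface that is visible of it).
- outline_of(picture, query): "region" (420x560 bool, what is visible of it).
The state is a dict: "time_s": time; "joints": joint angles; "joint_velocities": joint speeds; "joint_torque": joint torques, N m; "tool_pos": TCP position; "ee_rot": TCP orientation; "contact_force": force on the tool from outside, world axes, zero at the start; "moment": the same for the moment, N m; "finger_gap": finger opening in mm; "gripper_force": force on a finger pad.
Only numpy, scipy, OpenCV 4.12 (cv2) and the standard library are available. Lean on these libraries where they do the work, as an engineer would, in place of code of your own. Each camera call takes 0.05 s, during which the arm holds its last target. There are 200 camera calls.

## Working session

There is one attempt and no reset: what is moved stays moved. The work goes in short steps, Python scripts to look and compute and a tool call to move; the robot and the scene stay as the last step left them, time stands still between calls to the robot, and variables do not carry over. Pictures are saved under pics/ and viewed, at most 10 in all, crops included, and the job is handed in when it is done.

Besides the shell and the picture viewer there is one more tool, called in YAML: its name, and indented under it one key for each argument. drive_tool: Moves the arm, as the interface text tells. Its arguments: {"type":"object","properties":{"jaw":{"type":"array","items":{"type":"number"}},"slide":{"type":"array","items":{"type":"array","items":{"type":"number"}}},"twist":{"type":"array","items":{"type":"number"}},"grip_force":{"type":"number"}},"required":["jaw","slide","twist"]}

```bash
mkdir -p pics; cat > h.py <<'E'
import numpy as np, cv2
from rig import *
from scipy.spatial.transform import Rotation as Ro
def w2c(c):
    if 'rvec' in c: 
        T=np.eye(4);T[:3,:3]=cv2.Rodrigues(np.array(c['rvec'],float))[0];T[:3,3]=np.ravel(c['tvec']);return T
    s=c['state'];W=np.eye(4);W[:3,:3]=Ro.from_euler('xyz',s['ee_rot']).as_matrix();W[:3,3]=s['tool_pos']
    return np.linalg.inv(W@np.array(c['tool_from_camera']))
def shot(n):
    s=get_state();c=camera(n);c['state']=s;return c
def cloud(c,m=None):
    d=c['depth'];v,u=np.nonzero((d>0)&(m if m is not None else True))
    z=d[v,u];P=np.c_[(u-c['cx'])/c['fx']*z,(v-c['cy'])/c['fy']*z,z]
    T=np.linalg.inv(w2c(c));return P@T[:3,:3].T+T[:3,3]
def circ(P):
    A=np.c_[2*P[:,:2],np.ones(len(P))];b=(P[:,:2]**2).sum(1)
    x=np.linalg.lstsq(A,b,rcond=None)[0];return x[:2],np.sqrt(x[2]+x[0]**2+x[1]**2)
E
python3 - <<'E'
from h import *
cs=[shot('top'),shot('side')]
cv2.imwrite('pics/a.png',cs[0]['image']);cv2.imwrite('pics/b.png',cs[1]['image'])
print(get_state())
for c in cs:
  for q in ['pot','basket','collar','glue','tumbler','round_box','spacer_ring']:
    print(q,[(np.round(r['at']),round(r['p'],2)) for r in look_for(c,q)][:3])
E
```

```text
{'time_s': 0.1, 'joints': array([-1.49153713,  0.42669185,  0.07384454,  1.6065256 , -0.03411185,
        1.11082004, -0.06711239]), 'joint_velocities': array([ 9.74461311e-04, -2.98371331e-04,  3.92775366e-04, -2.98896745e-04,
        8.95342698e-04, -4.44468720e-05,  2.35401208e-03]), 'joint_torque': array([ 8.98185273e-03, -9.51542330e+01,  3.77169818e+00, -4.64408648e+01,
        1.96367945e-02,  6.38802085e-03, -6.43174712e-05]), 'tool_pos': array([153.00217221, 657.05328575, 230.67311926]), 'ee_rot': array([-3.14040894e+00,  7.07164594e-05,  2.91279245e+00]), 'contact_force': array([-0.67302687,  0.27085606,  0.9091125 ]), 'moment': array([-0.03724284,  0.03452552, -0.02303607]), 'gripper_force': 0.0, 'finger_gap': 85.3103678518862}
pot [(array([535., -32.,  78.]), 0.56), (array([538., -30.,  81.]), 0.5), (array([ 661., -398.,   45.]), 0.48)]
basket [(array([ 489., -220.,   27.]), 0.61)]
collar []
glue [(array([680., 387., 127.]), 0.59)]
tumbler [(array([678., 384., 125.]), 0.61), (array([ 661., -401.,   44.]), 0.56)]
round_box [(array([742., -34.,  31.]), 0.96), (array([ 723., -192.,   12.]), 0.42)]
spacer_ring [(array([ 726., -194.,   15.]), 0.63), (array([531., -33.,  78.]), 0.34)]
pot [(array([533., -64.,  78.]), 0.93), (array([ 490., -216.,   29.]), 0.49)]
basket [(array([ 488., -217.,   30.]), 0.56), (array([424.,  92.,  24.]), 0.3)]
collar [(array([512., 183.,  29.]), 0.64), (array([ 661., -376.,   41.]), 0.2)]
glue [(array([688., 380., 101.]), 0.57), (array([742., -50.,  36.]), 0.16)]
tumbler [(array([ 659., -379.,   42.]), 0.82)]
round_box [(array([744., -47.,  32.]), 0.92), (array([ 488., -220.,   28.]), 0.29)]
spacer_ring [(array([ 722., -195.,   18.]), 0.62), (array([512., 180.,  30.]), 0.51)]
```

View pics/a.png

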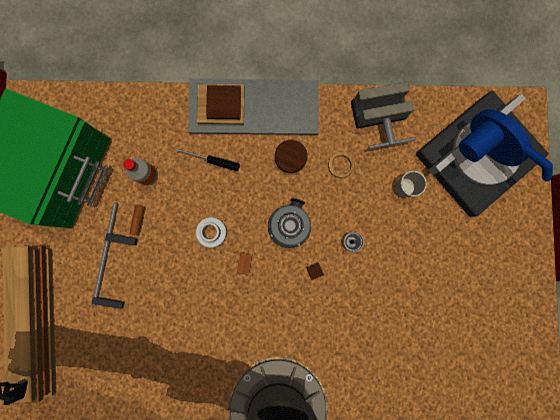

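View pics/b.png

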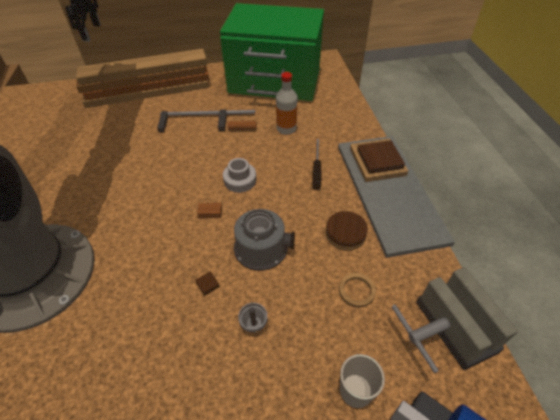

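drive_tool:
  jaw: [1, 1, 1, 1, 1, 1, 1, 1, 1, 1]
  slide:
    - [-6, -1.5, 0]
    - [-6, -1.5, 0]
    - [-6, -1.5, 0]
    - [-6, -1.5, 0]
    - [-6, -1.5, 0]
    - [-6, -1.5, 0]
    - [-6, -1.5, 0]
    - [-6, -1.5, 0]
    - [-6, -1.5, 0]
    - [-6, -1.5, 0]
  twist: [0.1, 0.1, 0.1, 0.1, 0.1, 0.1, 0.1, 0.1, 0.1, 0.1]

```text
time_s: 2.05
tool_pos: [511.3, 182.0, 231.5]
ee_rot: [3.141, -0.0, 1.909]
contact_force: [1.1, -0.3, 0.0]
finger_gap: 85.5
gripper_force: 0.0
```

```bash
cat >> h.py <<'E'
def fit(c,q,zlo,zhi,ctr,rmax=80):
    P=cloud(c);P=P[(np.hypot(P[:,0]-ctr[0],P[:,1]-ctr[1])<rmax)&(P[:,2]>zlo)&(P[:,2]<zhi)]
    return P
E
python3 - <<'E'
from h import *
c=shot('wrist');print(c['state']['tool_pos'],c['state']['ee_rot'],c['state']['joints'][[0,6]]);print(np.round(c['tool_from_camera'],2),c['fx'])
for q in ['collar','pot']: print(q,[(np.round(r['at']),round(r['p'],2)) for r in look_for(c,q)][:3])
cv2.imwrite('pics/c.png',c['image'])
t=shot('top')
for n,z0,z1,ctr in [('collar crown',57,66,(512,183)),('collar flange',26,34,(512,183)),('pot neck',98,110,(533,-34)),('pot shoulder',76,86,(533,-34)),('basket rim',36,44,(489,-219))]:
  for k in (t,c):
    P=fit(k,0,z0,z1,ctr,70)
    if len(P)>10: print(n,len(P),circ(P),((P.min(0)+P.max(0))/2).round(1),(P.max(0)-P.min(0)).round(1))
E
```

```text
[511.26793476 182.02689412 231.51183829] [ 3.14099438e+00 -6.50256188e-05  1.90925117e+00] [-0.87819165  0.00220493]
[[-0.0000e+00 -9.6000e-01 -2.9000e-01  7.3200e+01]
 [ 1.0000e+00 -0.0000e+00  0.0000e+00  7.0000e-02]
 [-0.0000e+00 -2.9000e-01  9.6000e-01 -1.4256e+02]
 [ 0.0000e+00  0.0000e+00  0.0000e+00  1.0000e+00]] 351.00404358911396
collar [(array([510., 207.,  33.]), 0.71)]
pot [(array([521.,  16.,  65.]), 0.56)]
collar crown 1457 (array([514.03847306, 203.64582736]), np.float64(24.745970460373947)) [514.4 203.2  60.8] [57.1 57.2  7.5]
collar flange 74 (array([520.42700544, 179.16877689]), np.float64(19.935339353325816)) [523.1 169.   30.2] [62.6 19.   7.5]
collar flange 3395 (array([514.64228747, 202.53519958]), np.float64(38.26973099390593)) [514.3 203.1  30. ] [89.6 89.7  7.9]
pot neck 136 (array([536.12459502, -31.52471004]), np.float64(32.68688971642213)) [536.8 -31.9 103.7] [68.2 71.  11.3]
pot neck 163 (array([530.66082215, -26.15529016]), np.float64(29.320686419124165)) [515.7 -10.3 102.6] [34.  31.   9.2]
pot shoulder 752 (array([536.45884757, -31.91736957]), np.float64(46.61621894292697)) [536.7 -32.9  81. ] [112.6 112.6   9.9]
pot shoulder 2956 (array([531.07290307, -23.18508197]), np.float64(42.891111384347234)) [530.6 -13.2  81. ] [108.2  81.3  10. ]
basket rim 44 (array([ 490.25032062, -221.25378289]), np.float64(28.305164434493783)) [ 489.1 -221.7   39.8] [56.2 56.8  7.5]
```

View pics/c.png

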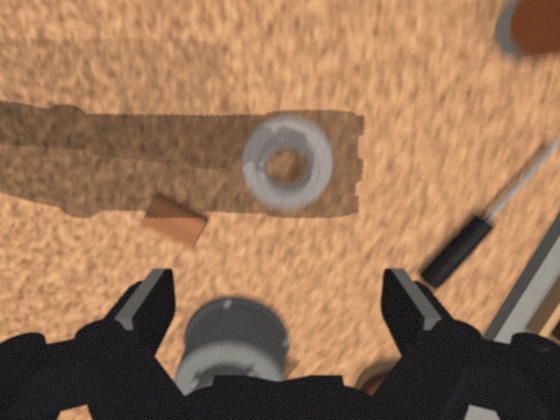

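drive_tool:
  jaw: [1, 1, 1, 1, 1, 1, 1, 1]
  slide:
    - [-5.9, -0.4, 0]
    - [-5.9, -0.4, 0]
    - [-5.9, -0.4, 0]
    - [-5.9, -0.4, 0]
    - [-5.9, -0.4, 0]
    - [-5.9, -0.4, 0]
    - [-5.9, -0.4, 0]
    - [0, 0, 0]
  twist: [0.109, 0.109, 0.109, 0.109, 0.109, 0.109, 0.109, 0]

```text
time_s: 3.25
tool_pos: [488.1, -222.7, 231.6]
ee_rot: [3.141, 0.001, 1.144]
contact_force: [0.3, 0.1, -0.1]
finger_gap: 85.5
gripper_force: 0.0
```

```bash
cat >> h.py <<'E'
def tooldelta(xy,s=None):
    s=s or get_state();R=Ro.from_euler('xyz',s['ee_rot']).as_matrix()
    d=np.array([xy[0],xy[1],s['tool_pos'][2]])-s['tool_pos'];return R.T@d/10
E
python3 - <<'E'
from h import *
c=shot('wrist');s=c['state'];print(s['tool_pos'],s['ee_rot'],s['joints'].round(3),tcp_to_grasp)
ctr=(489.5,-221)
for n,z0,z1 in [('rim',36.5,43),('stem',60,72)]:
    P=fit(c,0,z0,z1,ctr,45)
    if len(P)>10:
        print(n,len(P),circ(P),((P.min(0)+P.max(0))/2).round(1),(P.max(0)-P.min(0)).round(1),P.mean(0))
for f in ([489.5,-221],): print(tooldelta(f,s))
cv2.imwrite('pics/d.png',c['image'])
E
```

```text
[ 488.1015584  -222.65602797  231.60913589] [3.14106297e+00 7.23440637e-04 1.14402807e+00] [-0.38   0.254  0.819  1.951 -0.216  1.025  0.109] 18.700000000000003
rim 516 (array([ 488.27995042, -220.77247247]), np.float64(27.882484096202404)) [ 488.2 -220.8   39.7] [58.9 58.7  6.4] [ 488.27128331 -220.92883169   39.70838204]
stem 153 (array([ 488.47501436, -220.26466575]), np.float64(4.337176917988535)) [ 488.2 -220.6   65.1] [11.9 11.3  9.9] [ 488.58543004 -220.05607912   67.25723773]
[ 2.08635377e-01  5.87532152e-02 -1.19814904e-04]
```

View pics/d.png

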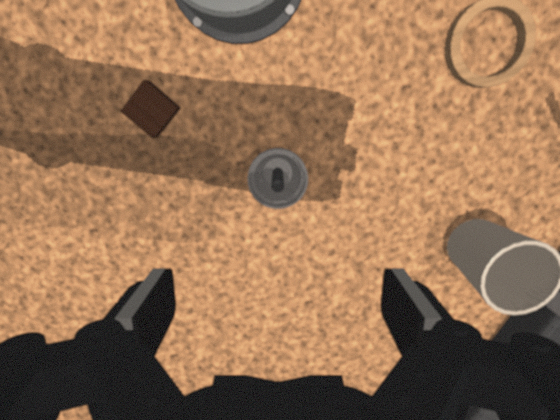

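drive_tool:
  jaw: [0.5, 0.5, 0.5, 0.5, 0.5, 0.5, 0, 0, 0, 0]
  slide:
    - [0.19, -0.07, 5]
    - [0, 0, 5]
    - [0, 0, 4.5]
    - [0, 0, 2.7]
    - [0, 0, 1.55]
    - [0, 0, 0]
    - [0, 0, 0]
    - [0, 0, 0]
    - [0, 0, 0]
    - [0, 0, 0]
  twist: [0, 0, 0, 0, 0, 0, 0, 0, 0, 0]
  grip_force: 50

```text
time_s: 4.55
tool_pos: [490.3, -217.6, 44.9]
ee_rot: [3.14, -0.001, 1.15]
contact_force: [-2.1, 1.8, 7.0]
finger_gap: 9.7
gripper_force: 48.7
```

drive_tool:
  jaw: [0, 0, 0, 0]
  slide:
    - [0, 0, -1]
    - [0, 0, -4]
    - [0, 0, -5]
    - [0, 0, 0]
  twist: [0, 0, 0, 0]

```text
time_s: 5.05
tool_pos: [491.3, -218.3, 147.7]
ee_rot: [3.136, -0.002, 1.15]
contact_force: [0.4, -0.1, -0.9]
finger_gap: 10.1
gripper_force: 48.9
```

```bash
python3 - <<'E'
from h import *
c=shot('wrist');cv2.imwrite('pics/e.png',c['image']);s=c['state'];print(s['tool_pos'],s['ee_rot'],s['finger_gap'],s['contact_force'],s['gripper_force'])
E
```

```text
[ 491.28759457 -218.33432445  147.69084554] [ 3.13595010e+00 -1.94604246e-03  1.14957700e+00] 10.059433940274326 [ 0.41798656 -0.06635578 -0.93918816] 48.90730798244476
```

View pics/e.png

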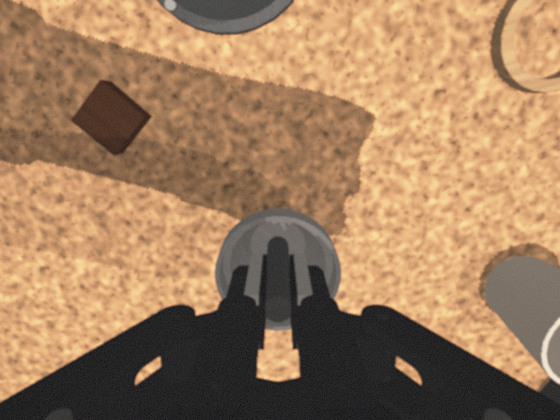

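drive_tool:
  jaw: [0, 0, 0, 0]
  slide:
    - [0, 0, -5]
    - [5, -2, 0]
    - [5, -1.5, 0]
    - [0, 0, 0]
  twist: [0, 0, 0, 0]

```text
time_s: 5.6
tool_pos: [498.6, -107.8, 193.2]
ee_rot: [-3.14, -0.001, 1.156]
contact_force: [-0.8, -0.7, -0.5]
finger_gap: 10.0
gripper_force: 49.1
```

```bash
cat >> h.py <<'E'
from scipy.optimize import least_squares
def rfit(P,r):
    f=lambda x:np.hypot(P[:,0]-x[0],P[:,1]-x[1])-r
    o=least_squares(f,P[:,:2].mean(0),loss='soft_l1');return o.x,np.abs(f(o.x)).mean()
def report(c,n,z0,z1,ctr,rmax=70):
    P=fit(c,0,z0,z1,ctr,rmax)
    if len(P)>10: print(n,len(P),np.round(circ(P)[0],1),round(circ(P)[1],1),'mid',((P.min(0)+P.max(0))/2).round(1),'ext',(P.max(0)-P.min(0)).round(1),'zmed',np.median(P[:,2]).round(1))
E
python3 - <<'E'
from h import *
c=shot('wrist');cv2.imwrite('pics/f.png',c['image']);s=c['state'];print(s['tool_pos'],s['ee_rot'],s['finger_gap'])
z=s['tool_pos'][2]
ctr=(536.5,-32)
report(c,'neck',99,108,ctr);report(c,'neck top',103.5,108,ctr);report(c,'shoulder',78,84,ctr)
report(c,'seat',95,103,ctr,31)
# basket rim in tool frame
P=cloud(c);P=P[(P[:,2]>z-14)&(P[:,2]<z+6)&(np.hypot(*(P[:,:2]-s['tool_pos'][:2]).T)<45)]
R=Ro.from_euler('xyz',s['ee_rot']).as_matrix();Q=(P-s['tool_pos'])@R
np.save('q.npy',Q);print(len(Q));print(np.histogram(Q[:,2],bins=10))
k=Q[(Q[:,2]>0)&(np.hypot(Q[:,0],Q[:,1])>20)];print(len(k),circ(k),k.min(0),k.max(0))
E
```

```text
[ 498.60087825 -107.76926733  193.19340546] [-3.14001543e+00 -5.81550442e-04  1.15584394e+00] 10.00837919858954
neck 3232 [534.1 -31.3] 32.0 mid [534.3 -31.1 103.1] ext [71.7 71.8  8.1] zmed 101.6
neck top 932 [534.2 -31.3] 32.9 mid [534.2 -31.2 105.3] ext [68.2 68.2  3.6] zmed 104.6
shoulder 12624 [534.3 -31.2] 47.5 mid [534.3 -31.2  81. ] ext [115.5 115.6   6. ] zmed 80.9
seat 1419 [535.1 -31.5] 28.5 mid [536.1 -32.4  99. ] ext [60.9 61.1  8. ] zmed 99.8
2771
(array([ 113,  111,   50,   41,   94, 1265,  359,  277,  234,  227]), array([-5.99822383e+00, -3.99965653e+00, -2.00108922e+00, -2.52192208e-03,
        1.99604538e+00,  3.99461268e+00,  5.99317999e+00,  7.99174729e+00,
        9.99031459e+00,  1.19888819e+01,  1.39874492e+01]))
2219 (array([-3.08481039, -0.2791182 ]), np.float64(28.139662749310098)) [-33.87930505 -29.68251675   3.23703342] [25.93313435 29.18239588 13.9874492 ]
```

View pics/f.png

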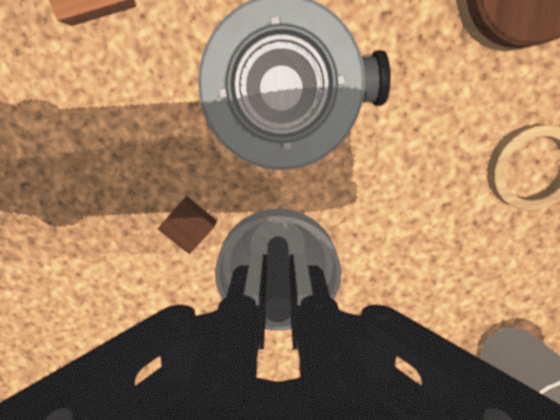

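```bash
python3 - <<'E'
from h import *
Q=np.load('q.npy')
c0=np.array([-3.3,-.25]);r=np.hypot(*(Q[:,:2]-c0).T)
k=Q[(r>26)&(r<31)&(Q[:,2]>2)&(Q[:,2]<8)&(Q[:,0]>-15)]
print(len(k),circ(k),rfit(k,28.4))
A=np.c_[k[:,:2],np.ones(len(k))];print(np.linalg.lstsq(A,k[:,2],rcond=None)[0],k[:,2].std(), k[:,0].min(),k[:,0].max(),np.median(k[:,2]))
print(tooldelta((534.3,-31.2)),get_state()['joints'].round(2))
E
```

```text
1385 (array([-3.24921087, -0.28360998]), np.float64(28.105134494684773)) (array([-3.56490743, -0.28205879]), np.float64(0.6478228536896758))
[5.21622254e-03 5.80984798e-04 5.27047188e+00] 0.9032883208422336 -14.876316905631349 25.933134347362426 5.170519484432918
[ 8.67206798e+00  9.42244426e-02 -7.10840295e-04] [-0.59  0.25  0.8   2.04 -0.23  0.93 -0.09]
```

drive_tool:
  jaw: [0, 0, 0, 0, 0]
  slide:
    - [4.5, 0.06, 0]
    - [4.51, 0.06, 0]
    - [0, 0, 3]
    - [0, 0, 0]
    - [0, 0, 0]
  twist: [0, 0, 0, 0, 0]

```text
time_s: 6.28
tool_pos: [536.3, -31.8, 164.4]
ee_rot: [3.142, 0.001, 1.147]
contact_force: [0.8, -0.1, -0.8]
finger_gap: 10.0
gripper_force: 49.1
```

```bash
python3 - <<'E'
from h import *
s=get_state();print(s['tool_pos'],s['ee_rot'],tooldelta((534.3,-31.2)))
E
```

```text
[536.26545136 -31.79608593 164.37208128] [3.14152701e+00 5.69354259e-04 1.14747800e+00] [-2.63914114e-02 -2.03682764e-01  1.65611625e-06]
```

drive_tool:
  jaw: [0, 0, 0, 0, 0, 0]
  slide:
    - [0.31, -0.17, 0]
    - [0, 0, 1]
    - [0, 0, 1]
    - [0, 0, 0.8]
    - [0, 0, 0]
    - [0, 0, 0]
  twist: [0, 0, 0, 0, 0, 0]

```text
time_s: 7.02
tool_pos: [536.2, -26.9, 135.9]
ee_rot: [3.142, 0.0, 1.15]
contact_force: [0.5, 0.2, -0.9]
finger_gap: 10.0
gripper_force: 49.1
```

```bash
python3 - <<'E'
from h import *
c=shot('wrist');s=c['state'];print(s['tool_pos'],s['ee_rot'],tooldelta((534.3,-31.2),s)+[.34,.03,0],s['contact_force'])
P=cloud(c)
def ring(z0,z1,ctr,r0,r1,r):
    q=P[(P[:,2]>z0)&(P[:,2]<z1)];d=np.hypot(q[:,0]-ctr[0],q[:,1]-ctr[1]);q=q[(d>r0)&(d<r1)];
    print(len(q),rfit(q,r),circ(q),((q.min(0)+q.max(0))/2)[:2])
z=s['tool_pos'][2]
ring(z-8,z-3,(534.3,-31.2),25,31,28.4)
ring(78,84,(534.3,-31.2),52,62,57.5)
ring(96,106,(534.3,-31.2),31,39,34)
cv2.imwrite('pics/g.png',c['image'])
E
```

```text
[536.17661316 -26.93074737 135.87813118] [3.14153023e+00 2.08142678e-04 1.14957208e+00] [-1.26337895e-01  3.33026763e-02  9.72709776e-05] [ 0.54154973  0.16866626 -0.92059299]
1609 (array([534.47961147, -29.97721858]), np.float64(0.6725537994926123)) (array([534.51220397, -29.9059341 ]), np.float64(28.207970758210404)) [534.36624595 -30.00007284]
3756 (array([533.15905724, -33.62902067]), np.float64(2.219328140821313)) (array([534.39648703, -30.84596353]), np.float64(54.643582241118075)) [534.22695747 -29.91375292]
1863 (array([534.39295337, -30.8138634 ]), np.float64(1.037099129664981)) (array([534.57605361, -30.42920146]), np.float64(33.677279435054906)) [533.94336041 -23.98325812]
```

View pics/g.png

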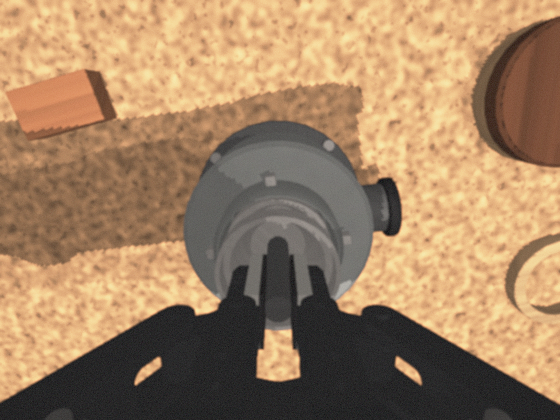

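drive_tool:
  jaw: [0, 0, 0, 0, 0, 0]
  slide:
    - [-0.11, 0.03, 0]
    - [0, 0, 0]
    - [0, 0, 0.7]
    - [0, 0, 0.7]
    - [0, 0, 0.3]
    - [0, 0, 0]
  twist: [0, 0, 0, 0, 0, 0]

```text
time_s: 7.82
tool_pos: [535.8, -28.0, 118.5]
ee_rot: [-3.141, 0.0, 1.15]
contact_force: [-0.1, 0.3, 0.2]
finger_gap: 10.1
gripper_force: 49.1
```

```bash
python3 - <<'E'
from h import *
s=get_state();print(s['tool_pos'],s['ee_rot'],tooldelta((534.3,-31.2),s)+[.34,.03,0],s['contact_force'])
E
```

```text
[535.76056624 -27.98705507 118.49795705] [-3.14113931e+00  4.87219679e-04  1.14960912e+00] [-0.01292906  0.02806758  0.00017283] [-0.05679061  0.25839881  0.20116307]
```

drive_tool:
  jaw: [0, 0, 0, 0.15, 0.3, 0.5, 0.5]
  slide:
    - [0, 0, 0.1]
    - [0, 0, 0.1]
    - [0, 0, 0]
    - [0, 0, 0]
    - [0, 0, 0]
    - [0, 0, 0]
    - [0, 0, 0]
  twist: [0, 0, 0, 0, 0, 0, 0]

```text
time_s: 8.7
tool_pos: [535.9, -27.9, 116.8]
ee_rot: [-3.142, 0.0, 1.15]
contact_force: [0.7, 0.3, -0.3]
finger_gap: 42.8
gripper_force: 0.0
```

drive_tool:
  jaw: [0.5, 0.5, 1, 1, 1]
  slide:
    - [0, 0, -2]
    - [0, 0, -4]
    - [0, 0, -5]
    - [-2, 0, -1]
    - [0, 0, 0]
  twist: [0, 0, 0, 0, 0]

```text
time_s: 9.32
tool_pos: [527.3, -47.4, 237.2]
ee_rot: [3.141, -0.001, 1.148]
contact_force: [0.3, 1.0, 0.5]
finger_gap: 85.3
gripper_force: 0.0
```

```bash
python3 - <<'E'
from h import *
c=shot('wrist');s=c['state'];print(s['tool_pos'],s['ee_rot'])
ctr=(534.3,-31)
report(c,'basket rim',109,115,ctr,32);report(c,'neck',99,107,ctr);report(c,'shoulder',78,84,ctr);report(c,'stem',133,145,ctr,30)
P=fit(c,0,109,115,ctr,31);A=np.c_[P[:,:2]-ctr,np.ones(len(P))];print(np.linalg.lstsq(A,P[:,2],rcond=None)[0])
cv2.imwrite('pics/i.png',c['image'])
E
```

```text
[527.31854007 -47.39466445 237.2127117 ] [ 3.14101121e+00 -1.11948861e-03  1.14798244e+00]
basket rim 771 [534.1 -31.2] 27.9 mid [534.1 -31.4 111.7] ext [58.7 59.1  5.4] zmed 111.9
neck 2418 [534.7 -30.1] 29.8 mid [534.1 -31.3 103. ] ext [71.5 71.8  7.9] zmed 101.7
shoulder 7641 [534.2 -31.4] 48.0 mid [534.3 -31.2  81. ] ext [115.4 115.1   6. ] zmed 80.9
stem 244 [534.3 -30.8] 4.4 mid [534.2 -31.2 137.4] ext [11.6 11.9  8.7] zmed 139.8
[2.22021794e-03 2.00552186e-03 1.11800190e+02]
```

View pics/i.png

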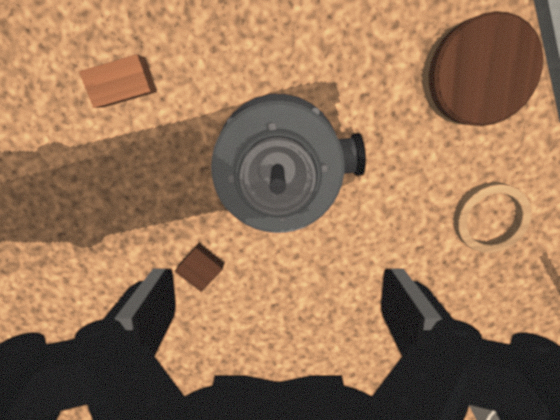

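drive_tool:
  jaw: [1, 1, 1, 1, 1, 1, 1, 1]
  slide:
    - [5.1, -2.6, 0]
    - [5.1, -2.6, 0]
    - [5.1, -2.6, 0]
    - [5.1, -2.6, 0]
    - [0, 0, 4]
    - [0, 0, 0]
    - [0, 0, 0]
    - [0, 0, 0]
  twist: [0, 0, 0, 0, -0.17, -0.17, -0.17, 0]

```text
time_s: 10.38
tool_pos: [515.6, 182.5, 195.5]
ee_rot: [-3.14, 0.001, 1.659]
contact_force: [-0.1, -0.6, 0.6]
finger_gap: 85.3
gripper_force: 0.0
```

```bash
python3 - <<'E'
from h import *
c=shot('wrist');s=c['state'];print(s['tool_pos'],s['ee_rot'],s['joints'].round(2))
ctr=(514.3,203)
report(c,'crown',57,66,ctr,32);report(c,'flange',27,33,ctr,50);print(tooldelta((514.3,203)))
E
```

```text
[515.62937121 182.53764799 195.50964047] [-3.13965391e+00  7.77878487e-04  1.65894930e+00] [-0.94  0.29  0.58  1.96 -0.19  0.95 -0.18]
crown 1846 [514.2 203.8] 24.7 mid [514.2 203.2  60.5] ext [57.1 57.7  6.9] zmed 61.8
flange 4081 [514.3 202.4] 38.4 mid [514.2 203.2  30. ] ext [89.7 89.8  6. ] zmed 30.0
[ 2.06048403e+00  2.76610302e-02 -1.38122504e-03]
```

drive_tool:
  jaw: [1, 1, 1, 1, 1]
  slide:
    - [2.06, 0.03, 4]
    - [0, 0, 4]
    - [0, 0, 2.5]
    - [0, 0, 0]
    - [0, 0, 0]
  twist: [0, 0, 0, 0, 0]

```text
time_s: 11.05
tool_pos: [515.1, 203.1, 92.6]
ee_rot: [3.141, -0.0, 1.658]
contact_force: [0.2, 0.0, 0.8]
finger_gap: 85.4
gripper_force: 0.0
```

```bash
python3 - <<'E'
from h import *
s=get_state();print(s['tool_pos'],s['ee_rot'],tooldelta((514.3,203.2)))
E
```

```text
[515.12705069 203.13437991  92.56022853] [ 3.14099045e+00 -5.79323646e-05  1.65780230e+00] [ 1.37239474e-02 -8.18219975e-02 -4.84784804e-05]
```

drive_tool:
  jaw: [1, 1, 1, 1, 0.5, 0, 0, 0, 0]
  slide:
    - [0.01, -0.08, 3]
    - [0, 0, 2.4]
    - [0, 0, 0.8]
    - [0, 0, 0]
    - [0, 0, 0]
    - [0, 0, 0]
    - [0, 0, 0]
    - [0, 0, 0]
    - [0, 0, 0]
  twist: [0, 0, 0, 0, 0, 0, 0, 0, 0]
  grip_force: 90

```text
time_s: 12.18
tool_pos: [514.5, 203.4, 31.3]
ee_rot: [3.14, -0.001, 1.659]
contact_force: [-4.4, -1.2, 21.6]
finger_gap: 54.3
gripper_force: 91.0
```

drive_tool:
  jaw: [0, 0, 0, 0, 0, 0, 0]
  slide:
    - [0, 0, -1]
    - [0, 0, -4]
    - [0, 0, -5]
    - [0, 0, -5]
    - [0, 0, -4]
    - [0, 0, 0]
    - [0, 0, 0]
  twist: [0, 0, 0, 0, 0, 0, 0]

```text
time_s: 13.05
tool_pos: [513.3, 203.1, 219.4]
ee_rot: [-3.141, -0.0, 1.66]
contact_force: [-0.4, -0.0, -2.7]
finger_gap: 53.9
gripper_force: 96.0
```

```bash
python3 - <<'E'
from h import *
c=shot('wrist');s=c['state'];print(s['tool_pos'],s['ee_rot'],s['finger_gap'],s['contact_force'],s['joints'].round(2))
z=s['tool_pos'][2]
P=cloud(c);R=Ro.from_euler('xyz',s['ee_rot']).as_matrix();Q=(P-s['tool_pos'])@R
Q=Q[(np.hypot(Q[:,0],Q[:,1])<52)&(Q[:,2]>-40)&(Q[:,2]<15)]
print(np.histogram(Q[:,2],bins=np.arange(-40,16,2.5)))
k=Q[(Q[:,2]>-4)&(Q[:,2]<6)&(np.hypot(Q[:,0],Q[:,1])>30)]
print(len(k),k.min(0),k.max(0));A=np.c_[k[:,:2],np.ones(len(k))];print(np.linalg.lstsq(A,k[:,2],rcond=None)[0],np.median(k[:,2]))
r=np.hypot(k[:,0],k[:,1]);a=np.arctan2(k[:,1],k[:,0])
o=np.array([k[(a>=b)&(a<b+.1)][np.argmax(r[(a>=b)&(a<b+.1)])] for b in np.arange(-1.2,1.2,.1) if ((a>=b)&(a<b+.1)).any()])
print(rfit(o,45),circ(o),len(o));np.save('q2.npy',Q)
t=Q[(Q[:,2]<-24)&(np.hypot(Q[:,0],Q[:,1])<33)];print('crown',len(t),circ(t),t.min(0),t.max(0))
cv2.imwrite('pics/j.png',c['image'])
E
```

```text
[513.34814132 203.06279745 219.3865014 ] [-3.14100156e+00 -4.90752004e-05  1.65993147e+00] 53.882862382571005 [-0.44997986 -0.00388348 -2.7325518 ] [-0.99  0.27  0.6   1.92 -0.18  1.   -0.22]
(array([ 368,  341,  427, 5504, 2882, 1229, 1007,  968,  925,  855,  836,
        731,  654,  586,  528,  465, 8738, 1014,  412,  177,  150,  114]), array([-40. , -37.5, -35. , -32.5, -30. , -27.5, -25. , -22.5, -20. ,
       -17.5, -15. , -12.5, -10. ,  -7.5,  -5. ,  -2.5,   0. ,   2.5,
         5. ,   7.5,  10. ,  12.5,  15. ]))
8527 [ -1.07364082 -45.31911728  -0.65601032] [45.51438081 44.76818141  5.99881171]
[9.57764341e-03 2.49737702e-05 1.40865840e+00] 1.609126486739997
(array([ 0.55680796, -0.10926088]), np.float64(0.26176898964750855)) (array([ 0.23662404, -0.10718652]), np.float64(45.26198431759)) 24
crown 10416 (array([ 1.83365792, -0.05944569]), np.float64(25.036525101440027)) [-27.80637421 -31.2631043  -39.9980637 ] [ 29.04862679  31.08051875 -24.00396417]
```

View pics/j.png

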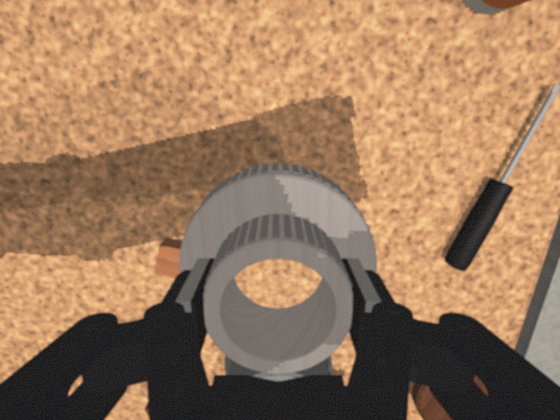

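drive_tool:
  jaw: [0, 0, 0, 0, 0, 0, 0]
  slide:
    - [-5.5, 0, 0]
    - [-5.5, 0, 0]
    - [-5.5, 0, 0]
    - [-5.5, 0, 0]
    - [-5.5, 0, 0]
    - [-5.5, 0, 0]
    - [0, 0, 0]
  twist: [0, 0, 0, 0, 0, 0, 0]

```text
time_s: 13.98
tool_pos: [542.0, -130.5, 218.8]
ee_rot: [-3.14, 0.002, 1.653]
contact_force: [-0.5, 0.7, -3.6]
finger_gap: 54.3
gripper_force: 95.9
```

```bash
python3 - <<'E'
from h import *
c=shot('wrist');s=c['state'];print(s['tool_pos'],s['ee_rot'],s['joints'].round(2),s['finger_gap'])
ctr=(534.2,-31.3)
report(c,'rim',109,115,ctr,32);report(c,'neck',99,107,ctr);report(c,'shoulder',78,84,ctr)
print(tooldelta(ctr)-[.04,-.01,0])
E
```

```text
[ 541.96526049 -130.49712028  218.79149052] [-3.13950571e+00  2.04592351e-03  1.65293609e+00] [-0.48  0.3   0.74  1.92 -0.24  1.01  0.44] 54.32721280712235
rim 1131 [534.1 -31.4] 28.0 mid [534.1 -31.4 111.8] ext [58.7 58.4  5.5] zmed 111.9
neck 3675 [534.2 -31.6] 29.9 mid [534.3 -31.1 103. ] ext [71.6 71.7  8. ] zmed 101.6
shoulder 9608 [534.4 -32.3] 47.1 mid [534.5 -36.7  81. ] ext [115.3 104.8   6. ] zmed 80.9
[ 9.64839793e+00  3.26490659e-02 -8.51624931e-03]
```

drive_tool:
  jaw: [0, 0, 0, 0, 0, 0]
  slide:
    - [4.85, 0.02, 0]
    - [4.8, 0.01, 0]
    - [0, 0, 0]
    - [0, 0, 3]
    - [0, 0, 3.5]
    - [0, 0, 0]
  twist: [0, 0, 0, 0, 0, 0]

```text
time_s: 14.78
tool_pos: [533.0, -29.3, 152.6]
ee_rot: [-3.136, 0.001, 1.66]
contact_force: [-0.1, -0.4, -2.2]
finger_gap: 54.1
gripper_force: 96.0
```

```bash
python3 - <<'E'
from h import *
s=get_state();print(s['tool_pos'],s['ee_rot'],s['joints'].round(2),tooldelta((534.2,-31.3))-[.04,-.01,0])
E
```

```text
[533.04771284 -29.27187389 152.62770824] [-3.13640868e+00  9.35053303e-04  1.66003851e+00] [-0.62  0.35  0.67  2.02 -0.28  0.87  0.3 ] [-0.25227506  0.10669447 -0.00030277]
```

Correct and lower towards the pins (contact expected at TCP z ≈ 126.6).

drive_tool:
  jaw: [0, 0, 0, 0, 0, 0]
  slide:
    - [-0.2, 0.1, 0]
    - [0, 0, 0.8]
    - [0, 0, 0.6]
    - [0, 0, 0]
    - [0, 0, 0]
    - [0, 0, 0]
  twist: [0, 0, 0, 0, 0, 0]

```text
time_s: 15.52
tool_pos: [536.2, -31.3, 141.0]
ee_rot: [3.141, -0.0, 1.66]
contact_force: [0.7, 0.1, -2.3]
finger_gap: 54.0
gripper_force: 96.0
```

```bash
python3 - <<'E'
from h import *
s=get_state();print(s['tool_pos'],s['ee_rot'],s['contact_force'],tooldelta((534.2,-31.3))-[.04,-.01,0])
E
```

```text
[536.20132957 -31.31128355 141.00339052] [ 3.14134401e+00 -1.99124404e-06  1.65979750e+00] [ 0.69989453  0.09827242 -2.270389  ] [-2.10875503e-02 -1.89240534e-01 -4.95026389e-05]
```

drive_tool:
  jaw: [0, 0, 0, 0, 0, 0, 0]
  slide:
    - [-0.02, -0.19, 0]
    - [0, 0, 0]
    - [0, 0, 0.4]
    - [0, 0, 0.4]
    - [0, 0, 0.3]
    - [0, 0, 0]
    - [0, 0, 0]
  twist: [0, 0, 0, 0, 0, 0, 0]

```text
time_s: 16.4
tool_pos: [534.3, -31.7, 129.9]
ee_rot: [3.142, 0.0, 1.66]
contact_force: [-0.2, -0.2, -2.2]
finger_gap: 54.5
gripper_force: 96.0
```

```bash
python3 - <<'E'
from h import *
s=get_state();print(s['tool_pos'],s['ee_rot'],s['contact_force'],s['moment'],tooldelta((534.2,-31.3))-[.04,-.01,0])
E
```

```text
[534.25663266 -31.74208544 129.86137805] [3.14157874e+00 8.17590992e-05 1.65972427e+00] [-0.15309907 -0.17081224 -2.23368366] [-0.0283143  -0.05270869 -0.0231536 ] [ 4.53681356e-03  8.28530789e-03 -3.66515560e-06]
```

drive_tool:
  jaw: [0, 0, 0, 0]
  slide:
    - [0, 0, 0.2]
    - [0, 0, 0.15]
    - [0, 0, 0.1]
    - [0, 0, 0]
  twist: [0, 0, 0, 0]

```text
time_s: 16.9
tool_pos: [534.3, -31.7, 126.2]
ee_rot: [3.141, -0.001, 1.66]
contact_force: [-8.4, 0.0, 20.7]
finger_gap: 54.4
gripper_force: 99.0
```

drive_tool:
  jaw: [0, 0, 0, 0, 0]
  slide:
    - [0, 0, -0.04]
    - [0, 0, 0]
    - [0, 0, 0]
    - [0, 0, 0]
    - [0, 0, 0]
  twist: [0, 0.06, 0.06, 0.06, 0.06]

```text
time_s: 17.52
tool_pos: [535.0, -31.8, 126.4]
ee_rot: [3.14, -0.0, 1.418]
contact_force: [-0.3, -0.5, 7.3]
finger_gap: 54.5
gripper_force: 97.3
```

drive_tool:
  jaw: [0, 0, 0, 0, 0]
  slide:
    - [0, 0, 0.03]
    - [0, 0, 0]
    - [0, 0, 0]
    - [0, 0, 0]
    - [0, 0, 0]
  twist: [0.06, 0.06, 0.06, 0.06, 0.06]

```text
time_s: 18.15
tool_pos: [535.3, -31.8, 126.3]
ee_rot: [3.14, -0.001, 1.118]
contact_force: [-0.2, -1.2, 12.0]
finger_gap: 54.4
gripper_force: 97.7
```

drive_tool:
  jaw: [0, 0, 0, 0, 0]
  slide:
    - [-0.02, -0.06, 0]
    - [0, 0, 0]
    - [0, 0, 0]
    - [0, 0, 0]
    - [0, 0, 0]
  twist: [0.06, 0.06, 0.06, 0.06, 0.06]

```text
time_s: 18.77
tool_pos: [534.6, -31.7, 126.2]
ee_rot: [3.14, -0.001, 0.818]
contact_force: [-0.0, -0.2, 9.0]
finger_gap: 54.1
gripper_force: 97.5
```

drive_tool:
  jaw: [0, 0, 0, 0, 0]
  slide:
    - [0, 0, 0.02]
    - [0, 0, 0]
    - [0, 0, 0]
    - [0, 0, 0]
    - [0, 0, 0]
  twist: [0.06, 0.06, 0.06, 0.06, 0.06]

```text
time_s: 19.4
tool_pos: [533.8, -32.0, 125.9]
ee_rot: [3.141, -0.0, 0.518]
contact_force: [-4.8, -0.8, 18.7]
finger_gap: 54.3
gripper_force: 98.5
```

drive_tool:
  jaw: [0, 0, 0, 0, 0]
  slide:
    - [0.05, 0.02, -0.01]
    - [0, 0, 0]
    - [0, 0, 0]
    - [0, 0, 0]
    - [0, 0, 0]
  twist: [0.06, 0.06, 0.06, 0.06, 0.06]

```text
time_s: 20.02
tool_pos: [535.4, -31.8, 126.3]
ee_rot: [3.141, -0.002, 0.218]
contact_force: [-0.9, -1.0, 14.3]
finger_gap: 54.2
gripper_force: 97.9
```

drive_tool:
  jaw: [0, 0, 0, 0, 0]
  slide:
    - [-0.07, -0.02, 0]
    - [0, 0, 0]
    - [0, 0, 0]
    - [0, 0, 0]
    - [0, 0, 0]
  twist: [0.06, 0.06, 0.06, 0.06, 0.06]

```text
time_s: 20.65
tool_pos: [534.7, -31.7, 126.3]
ee_rot: [-3.141, -0.002, -0.082]
contact_force: [-0.8, -0.8, 14.1]
finger_gap: 53.9
gripper_force: 98.0
```

drive_tool:
  jaw: [0, 0, 0, 0, 0, 0]
  slide:
    - [0, 0, 0]
    - [0, 0, 0]
    - [0, 0, 0]
    - [0, 0, 0]
    - [0, 0, 0.03]
    - [0, 0, 0.03]
  twist: [-0.12, -0.12, -0.12, -0.07, 0, 0]

```text
time_s: 21.4
tool_pos: [534.8, -31.7, 126.1]
ee_rot: [3.141, -0.003, 0.35]
contact_force: [-4.8, 1.0, 30.3]
finger_gap: 53.9
gripper_force: 99.4
```

```bash
python3 - <<'E'
from h import *
c=shot('wrist');s=c['state'];print(s['tool_pos'],s['ee_rot'],s['contact_force'],s['moment'],s['joints'].round(2))
P=cloud(c);R=Ro.from_euler('xyz',s['ee_rot']).as_matrix();Q=(P-s['tool_pos'])@R
k=Q[(Q[:,2]>-4)&(Q[:,2]<6)&(np.hypot(Q[:,0],Q[:,1])>30)&(np.hypot(Q[:,0],Q[:,1])<50)]
A=np.c_[k[:,:2],np.ones(len(k))];print(np.linalg.lstsq(A,k[:,2],rcond=None)[0],np.median(k[:,2]))
r=np.hypot(k[:,0],k[:,1]);a=np.arctan2(k[:,1],k[:,0])
o=np.array([k[(a>=b)&(a<b+.1)][np.argmax(r[(a>=b)&(a<b+.1)])] for b in np.arange(-1.2,1.2,.1) if ((a>=b)&(a<b+.1)).any()])
x=rfit(o,45);print(x, s['tool_pos']+R@np.r_[x[0],0])
E
```

```text
[534.80673074 -31.689487   126.12586504] [ 3.14132299e+00 -2.63425165e-03  3.50372757e-01] [-4.78803218  0.97830128 30.29813534] [0.28542442 1.16731219 0.54148893] [-0.82  0.51  0.99  2.06 -0.56  0.87 -0.73]
[1.24733766e-02 5.71234703e-04 1.29200716e+00] 1.5590541387225694
(array([ 0.21947851, -0.55355835]), np.float64(0.26798876522581416)) [534.82286669 -31.09422479 126.12629393]
```

drive_tool:
  jaw: [0, 0, 0]
  slide:
    - [0, 0, 0]
    - [0, 0, 0]
    - [0, 0, 0]
  twist: [-0.05, -0.05, -0.05]

```text
time_s: 21.82
tool_pos: [535.3, -31.8, 126.2]
ee_rot: [3.14, -0.004, 0.501]
contact_force: [0.5, -0.0, 19.5]
finger_gap: 54.1
gripper_force: 98.7
```

drive_tool:
  jaw: [0, 0]
  slide:
    - [0, 0, 0]
    - [0, 0, 0]
  twist: [-0.05, -0.05]

```text
time_s: 22.08
tool_pos: [535.0, -31.7, 125.9]
ee_rot: [3.14, -0.003, 0.601]
contact_force: [2.0, -1.0, 6.6]
finger_gap: 54.2
gripper_force: 97.3
```

drive_tool:
  jaw: [0, 0]
  slide:
    - [0, 0, 0]
    - [0, 0, 0]
  twist: [-0.05, -0.05]

```text
time_s: 22.32
tool_pos: [533.4, -31.4, 124.7]
ee_rot: [3.142, -0.0, 0.701]
contact_force: [0.1, 0.7, -3.4]
finger_gap: 54.1
gripper_force: 96.3
```

drive_tool:
  jaw: [0, 0, 0, 0]
  slide:
    - [0.04, 0.03, 0.1]
    - [0, 0, 0.15]
    - [0, 0, 0.15]
    - [0, 0, 0]
  twist: [0, 0, 0, 0]

```text
time_s: 22.82
tool_pos: [533.8, -31.5, 120.5]
ee_rot: [-3.142, 0.0, 0.699]
contact_force: [0.0, 0.4, -2.4]
finger_gap: 54.0
gripper_force: 96.3
```

drive_tool:
  jaw: [0, 0, 0, 0, 0, 0]
  slide:
    - [0, 0, 0.15]
    - [0, 0, 0.15]
    - [0, 0, 0.15]
    - [0, 0, 0.15]
    - [0, 0, 0.15]
    - [0, 0, 0]
  twist: [0, 0, 0, 0, 0, 0]

```text
time_s: 23.58
tool_pos: [533.9, -31.5, 113.2]
ee_rot: [-3.142, -0.0, 0.7]
contact_force: [-3.0, 0.7, 5.3]
finger_gap: 54.2
gripper_force: 97.0
```

drive_tool:
  jaw: [0, 0, 0, 0, 0]
  slide:
    - [0, 0, 0.07]
    - [0, 0, 0.06]
    - [0, 0, 0.04]
    - [0, 0, 0]
    - [0, 0, 0]
  twist: [0, 0, 0, 0, 0]

```text
time_s: 24.2
tool_pos: [534.0, -31.5, 112.4]
ee_rot: [-3.141, -0.001, 0.7]
contact_force: [-10.1, 3.1, 27.4]
finger_gap: 54.4
gripper_force: 99.6
```

```bash
python3 - <<'E'
from h import *
c=shot('wrist');s=c['state'];print(s['tool_pos'],s['ee_rot'],s['contact_force'],s['moment'])
P=cloud(c);R=Ro.from_euler('xyz',s['ee_rot']).as_matrix();Q=(P-s['tool_pos'])@R
k=Q[(Q[:,2]>-4)&(Q[:,2]<6)&(np.hypot(Q[:,0],Q[:,1])>32)&(np.hypot(Q[:,0],Q[:,1])<44)&(Q[:,0]>0)]
print(np.median(k[:,2]),s['tool_pos'][2]-np.median(k[:,2])-30)
report(c,'shoulder',78,84,(534.2,-31.3),60);report(c,'flange',108,114,(534.2,-31.3),50)
E
```

```text
[533.95563777 -31.46335336 112.36441952] [-3.14078554e+00 -8.04893101e-04  6.99521677e-01] [-10.05597172   3.07507887  27.44808227] [0.40427478 2.12127076 0.01163432]
1.4407548034648467 80.92366471582457
shoulder 7706 [538.4 -27.7] 47.9 mid [539.4 -28.6  81. ] ext [105.4 110.6   6. ] zmed 80.8
flange 10017 [540.1 -25.8] 32.0 mid [541.5 -25.9 111. ] ext [74.3 79.   6. ] zmed 110.9
```

Foot at 80.9 mm, which is home on the shoulder (81 mm); it stopped hard with a steady push of about 30 N. I'm handing in.

```bash
python3 -c "
from rig import *
print(job_done())"
```

```text
the job is handed in; nothing more can be done
None
```

The filter cell is closed and handed in at about 24 s of the 58 s allowed. The basket is nested, and the collar's keyways are over the pins. The collar is pushed home, its foot measured at 80.9 mm against the shoulder at 81 mm, and still gripped under about 30 N of push; `job_done` did not report a verdict.

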